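Fit the keyed drive spindle of the sample extruder and hold it home

ROBOT

A 6-joint arm with a two-finger parallel gripper is mounted at the origin on the work surface. World frame = base frame: x ahead of the robot, y to its left, z up, the work surface at z = 0. Lengths are in m, angles in degrees, forces in N, time in s.
With the tool pointing down it reaches from about 0.25 to 0.775 m from the base axis. Payload 4 kg.
Tool frame: the origin (TCP) lies midway between the tips of the shut fingers; the grasp point (between the pads) lies 19 mm behind it; z points along the fingers, y is the line along which they close (so a half turn about z gives the same grasp; the last joint's range is limited). The gripper opens to 85 mm and grips with 20 to 120 N. Pads are 22 mm wide; open, the fingers measure 114 mm over their backs; the gripper's body (76 mm by 85 mm) begins 54 mm behind the grasp point. The pads swing forward as they close: fully open they stand 13 mm farther back than shut.
Start: joints at [-74.433, 4.996, 78.535, -0, 96.463, -5.907], TCP at [0.201, -0.512, 0.231] pointing down, gripper open.
Joint ranges: [-177.83, 177.83], [-43.37, 116.18], [15.69, 146.23], [-61.86, 241.86], [9.47, 152.12], [-147.06, 147.06]. Speed limits (degrees/s): [159.86, 159.86, 180, 180, 180, 180].

INTERFACE

Orientations are given as [roll, pitch, yaw] about the fixed x, y, z axes, in that order (R = Rz(yaw) Ry(pitch) Rx(roll)).
In Python, from plant import sense, camera, get_calibration, sign_off gives the robot as it stands.
- The arm moves only by the shell command python3 -m handwheel 'ROWS'. ROWS is JSON, a list of rows, each an object of numbers: "grip": the closure, from 0 (fully open) to 1 (shut); "dx", "dy", "dz": the shift along the world's x, y, z in units of 20 mm (1.0 is 20 mm); "spin": the turn about the world's z in units of 0.08 rad (1.0 is 0.08 rad). In form: [{"grip": .., "dx": .., "dy": .., "dz": .., "spin": ..}, ...]. A call has 1 to 10 rows; each row shifts and turns the commanded pose from where the row before left it; what a row does not reach is not made up. A row lasts 1/12 s, in which the tool goes at most 41.7 mm and 7.16 degrees, less where a joint would pass 70% of its speed; a pose out of reach is approached as far as the arm can. A call with a number of a shift or a turn outside -1 to 1 is refused whole. A call with a gripper value outside its range is refused whole. The fingers move at their own pace and stop on an object; the grip force is fixed at half the most. Time passes only in rows, so rows that do not move let the fingers close. It gives the time, the measured TCP pose, the force, the opening and the grip force at its end, in the units of the state.
- sense(): the state, without advancing time (a new reading comes with each control period).
- camera(name): name is "scene" or "top" or "wrist"; returns the picture (420x560x3 uint8, red, green, blue); there is no depth.
- get_calibration(name): a dict with "vertical_fov" (degrees; the focal length in pixels is half the picture's height over the tangent of half this angle, whatever the lens; pixels are square), "cx", "cy" (the principal point, pixels), "R" (3x3) and "t" (3): a world point X has camera coordinates R X + t; the wrist camera has in their place "T_tool_cam" (4x4, takes a point from camera to tool coordinates, whose origin is the TCP and whose axes are the flange's). Camera axes: x right, y down, z forward; pixel columns grow to the right and rows downward; lengths in m; the calibration is good to about 2 mm. A picture is of the moment at which its call begins: read the wrist's pose just before it. get_calibration takes no time and is no camera call.
- sign_off(): hands the job in; it is judged then, once.
The state is a dict: "t": time; "q": joint angles; "qd": joint speeds; "effort": joint torques, N m; "tcp_pos": TCP position; "orientation": TCP orientation; "wrist_force": force on the tool from outside, world axes, zero at the start; "ft_torque": the same for the moment, N m; "opening": opening from 0.0 (shut) to 1.0 (fully open); "grasp_force": force on a finger pad.
Only numpy, scipy, OpenCV 4.12 (cv2) and the standard library are available. Lean on these libraries where they do the work, as an engineer would, in place of code of your own. Each camera call takes 0.05 s, during which the arm holds its last target. There are 200 camera calls.

TASK

Take the keyed drive spindle out of the rack (the one with a lug on its collar; leave the plain one in its place) and push it down into the hub of the sample extruder, turning it until its key slips into the keyway. Keep pushing against the spring in the bore until the collar sits flat on the hub face, and finish while still gripping the spindle and holding it fully home, so that I can tighten the clamp screw; do not let go.

Things in the scene. Friction and masses are not known exactly. Their poses are not given: they have to be found in the camera images.
- spindle_grip (a point): centre of the keyed spindle's grey plastic grip head, a flat-sided upright block: 50 mm along its x, 24 mm along its y (grasp across these flats), 55 mm tall; z up. Loose, 0.25 to 0.4 kg. Under the head a steel collar, 54 mm across, 8 mm thick, with a 10 mm wide lug reaching 37 mm out along +x, right above the key. +x starts pointing away from the robot within 50 degrees.
- spindle_collar (a point): centre of the underside of that collar, on the axis, 35.5 mm below spindle_grip, same axes. A shaft of 24 mm diameter reaches 45 mm down from it, the last 10 mm tapering to 14 mm. One key, 8 mm wide, stands out to 18 mm from the axis along +x, from the collar to 27 mm below it (last 3 mm: 4.5 mm wide); the lowest 18 mm of the shaft is a round pilot.
- hub_mouth (a point): centre of the bore in the top face of the steel hub (64 mm across, face 85 mm above the table) of the fixed grey sample extruder. z up; +x along the keyway, within 30 degrees of straight away from the robot. Bore 26 mm diameter; keyway 10.5 mm wide, reaching 20.5 mm from the axis, full depth, open at the top. Home: the collar lies on this face.
- spring_seat (a joint): spring-loaded brass disc in the bore, its face 35 mm below the hub face at rest. Value in m: 0 at rest, growing as it is pressed down, 0.010 when the spindle is home, 0.013 at its stop. It pushes up with 7 N at rest and 12 N when home, more than the spindle's weight: if let go, the spindle rises about 10 mm.
- rack: fixed aluminium rack plate on legs, 90 by 210 mm, top 72 mm above the table, with two 40 mm holes 65 mm from its middle along its +y and -y. A spindle hangs upright in each by its collar, the keyed one in either. Origin on the table under its middle, z up.
- plain_grip (a point): centre of the plain spindle's grey plastic grip head: same head, but a round collar without lug and a shaft without key. It hangs in the other hole of the rack and stays there.

How it is judged (in metres and radians):
On the way, in this order (a step that is already met when the one before it is completed fails the run):
1. the keyed spindle is lifted clear of the rack (height (world z) of spindle_collar above 0.122 m and contact force between spindle and the fingers above 1 N), for 0.1 s.
2. the key has slipped into the keyway (z of spindle_collar in the frame of hub_mouth below 0.018 m and horizontal distance between spindle_collar and hub_mouth below 0.006 m and angle between the x axis of spindle_collar and the x axis of hub_mouth, either way round below 0.25 rad), for 0.1 s.
At the end, for the whole second after the job is handed in: The keyed spindle is in the hub with its key in the keyway (axes within 0.2 rad), upright within 0.07 rad, centred within 4 mm, collar within 2.5 mm of the hub face, the spring seat pressed more than 7.5 mm, the spindle still gripped by the fingers; the plain spindle within 20 mm of its start (z of spindle_collar in the frame of hub_mouth between -0.003 and 0.0025 m and horizontal distance between spindle_collar and hub_mouth below 0.004 m and angle between the x axis of spindle_collar and the x axis of hub_mouth, either way round below 0.2 rad and angle between spindle_collar's own z axis and vertical below 0.07 rad and value of joint spring_seat above 0.0075 m and contact force between spindle and the fingers above 1 N and distance of plain_grip from where it was at the start of the episode below 0.02 m); the arm keeps its last pose, push and grip.
It fails at once if the plain spindle is knocked or taken out of its place (distance of plain_grip from where it was at the start of the episode above 0.03 m).
It also fails if it takes over 45 s, if anything falls off the work surface, if the arm or the gripper's body presses on something with over 40 N, if the wrist force passes 120 N, or if a joint passes its speed limit or range.

## Working session

There is one attempt and no reset: what is moved stays moved. The work goes in short steps, Python scripts to look and compute and a shell command to move; the robot and the scene stay as the last step left them, time stands still between calls to the robot, and variables do not carry over. Pictures are saved under pics/ and viewed, at most 10 in all, crops included, and the job is handed in when it is done.

```bash
mkdir -p pics
cat > h.py <<'E'
import numpy as np, cv2
from plant import sense, camera, get_calibration, sign_off
from scipy.spatial.transform import Rotation as Ro
def cam(name):
    c=get_calibration(name); f=210/np.tan(np.radians(c["vertical_fov"])/2)
    if "R" in c: R=np.array(c["R"]);t=np.array(c["t"])
    else:
        s=sense(); T=np.eye(4);T[:3,:3]=Ro.from_euler("xyz",s["orientation"],degrees=True).as_matrix();T[:3,3]=s["tcp_pos"]
        M=np.linalg.inv(T@np.array(c["T_tool_cam"]));R=M[:3,:3];t=M[:3,3]
    return f,c["cx"],c["cy"],R,t
def pix2w(C,u,v,z):
    f,cx,cy,R,t=C; d=R.T@np.array([(u-cx)/f,(v-cy)/f,1]); o=-R.T@t
    return o+d*(z-o[2])/d[2]
def w2pix(C,X):
    f,cx,cy,R,t=C; p=R@np.array(X)+t; return f*p[0]/p[2]+cx,f*p[1]/p[2]+cy
E
python3 - <<'E'
from h import *
print(sense())
for n in("scene","top","wrist"):
    C=cam(n);print(n,C[0],-C[3].T@C[4]);im=camera(n)[:,:,::-1]
    cv2.imwrite(f"pics/{n}0.png",im if n!="top" else cv2.resize(im,(800,600)))
print(get_calibration("top"))
E
```

```text
{'t': 0.0, 'q': array([-7.44321067e+01,  5.03959604e+00,  7.86262311e+01, -1.53695744e-03,
        9.64621490e+01, -5.90718435e+00]), 'qd': array([ 0.06094571,  0.02585623, -0.0162318 , -0.04194883, -0.00648743,
        0.03004291]), 'effort': array([ 2.22174895e-04, -3.51860690e+01, -3.13274217e+01, -9.16533622e-05,
        1.07791467e-02,  5.99126977e-06]), 'tcp_pos': array([ 0.20120511, -0.51133525,  0.23012131]), 'orientation': array([-1.79872546e+02, -1.16514833e-02,  2.14748935e+01]), 'wrist_force': array([-0.25380702, -0.0075906 , -0.12475325]), 'ft_torque': array([-0.01776245,  0.08592443,  0.01193473]), 'grasp_force': 0.0, 'opening': 1.00447201698705}
scene 447.8628141259925 [ 0.96519225 -0.3794851   0.60848662]
top 387.66301612457926 [0.38640578 0.05456827 0.77949055]
wrist 289.15401571159964 [ 0.26290686 -0.48646002  0.37429452]
{'vertical_fov': 56.88948328171932, 'cx': 284.81854302346164, 'cy': 215.0483666519578, 'R': array([[ 0.05336488, -0.99856724, -0.00395671],
       [-0.97568773, -0.05129787, -0.21307743],
       [ 0.21256917,  0.01523137, -0.9770273 ]]), 't': array([0.03695381, 0.54590246, 0.67861444])}
```

View pics/top0.png

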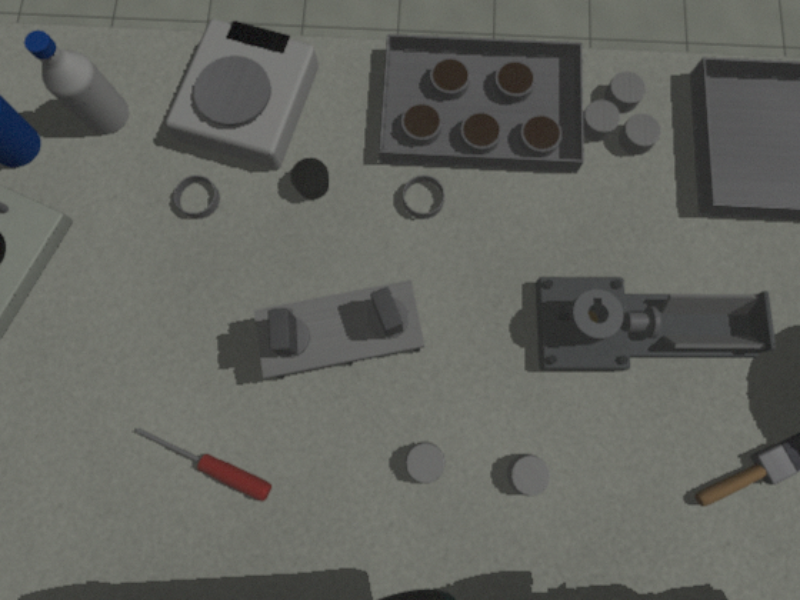

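View pics/scene0.png

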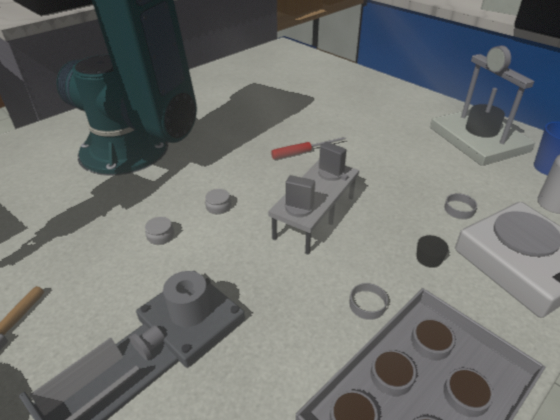

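The rack is around (340,330) in the top picture and the hub bore around (598,312), with the arm out of view. I'll enlarge both areas to tell which spindle is keyed.

Run:
```python
from h import *
im=camera("top")[:,:,::-1]
g=lambda a:np.clip(255*(a/255.)**.6*1.1,0,255).astype(np.uint8)
a=cv2.resize(g(im[190:270,170:303]),None,fx=6,fy=6,interpolation=cv2.INTER_CUBIC)
cv2.imwrite("pics/rack.png",a)
b=cv2.resize(g(im[190:262,370:462]),None,fx=8,fy=8,interpolation=cv2.INTER_CUBIC)
cv2.imwrite("pics/hub.png",b)
```

```text
(no output)
```

View pics/rack.png

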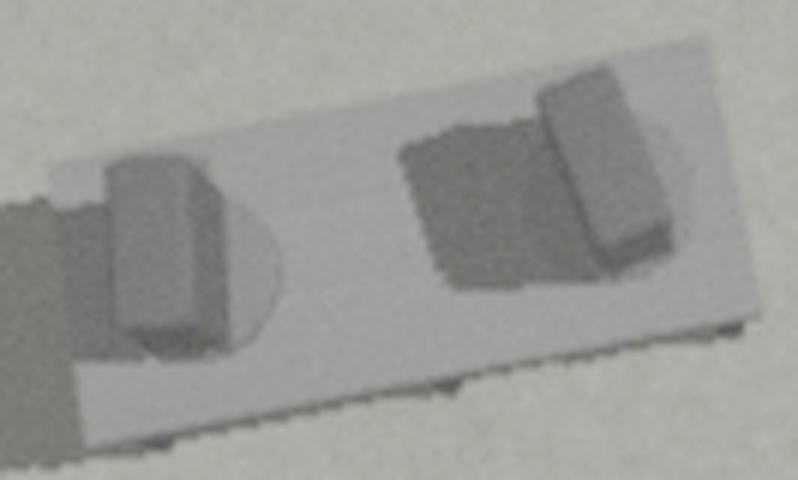

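View pics/hub.png

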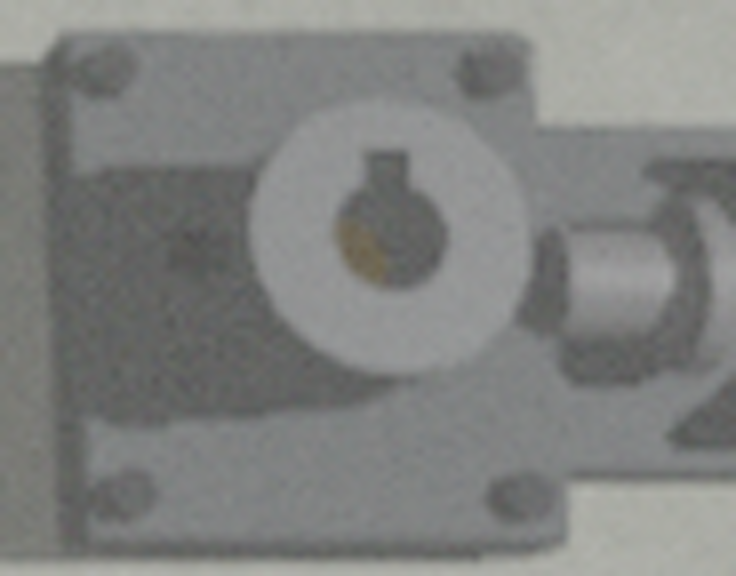

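The top crop shows the head tops centred at about (153,243) and (604,157). The lug isn't obvious in it. The hub centre is at about (391,237) in its crop, with the keyway end at (386,152).

Run:
```python
from h import *
C=cam("top");S=cam("scene")
P=lambda u,v,z:pix2w(C,170+u/6,190+v/6,z)
for n,cs in(("L",[(107,165),(190,155),(195,328),(118,330)]),("R",[(540,95),(605,68),(668,222),(605,247)])):
    w=np.array([P(u,v,.135) for u,v in cs]);c=w.mean(0)
    d=(w[0]+w[1]-w[2]-w[3])[:2];a=np.arctan2(d[1],d[0]);print(n,c,np.degrees(a),np.linalg.norm(d)/2,np.linalg.norm(w[0]-w[1]))
    for r in (27,37):
        tip=np.array([c[0]+r*1e-3*np.cos(a),c[1]+r*1e-3*np.sin(a),.08]);u,v=w2pix(C,tip);print(r,"top crop",(u-170)*6,(v-190)*6,"scene",w2pix(S,tip))
w=np.array([P(u,v,.072) for u,v in [(48,165),(705,35),(760,315),(85,447)]]);print("rack",w.mean(0),np.linalg.norm(w[0]-w[1]),np.linalg.norm(w[1]-w[2]))
H=lambda u,v,z=.085:pix2w(C,370+u/8,190+v/8,z)
c=H(391,237);k=H(386,152);e=H(246,237);f=H(533,237);print("hub",c,(e+f)/2,np.linalg.norm(e-f),k-c,np.degrees(np.arctan2(*(k-c)[1::-1])))
im=camera("scene")[:,:,::-1]
g=np.clip(255*(im/255.)**.6*1.1,0,255).astype(np.uint8)[125:245,260:370]
cv2.imwrite("pics/srack.png",cv2.resize(g,None,fx=5,fy=5,interpolation=cv2.INTER_CUBIC))
```

```text
L [0.49179743 0.21391986 0.135     ] 8.530733200780576 0.048471744654976626 0.0235945033385948
27 top crop 189.4827149969699 188.6803624808009 scene (np.float64(340.5453445419804), np.float64(173.84046434322528))
37 top crop 187.8674431785148 156.97899132750058 scene (np.float64(344.8117922366188), np.float64(175.59012766335906))
R [0.52329769 0.0884535  0.135     ] 25.675621837191013 0.04806823984471342 0.020103580308452707
27 top crop 578.3512974117457 115.97335034441244 scene (np.float64(311.3757020128693), np.float64(206.61525863360197))
37 top crop 566.2385426970379 86.95704896439463 scene (np.float64(316.58316466951743), np.float64(207.7983264328675))
rack [0.50787633 0.15292321 0.072     ] 0.20873809700783694 0.09039064878724062
hub [ 0.54181614 -0.17955888  0.085     ] [ 0.54179785 -0.17921129  0.085     ] 0.06542945030108793 [ 1.99171790e-02  7.44263659e-04 -1.11022302e-16] 2.1400287015534385
```

View pics/srack.png

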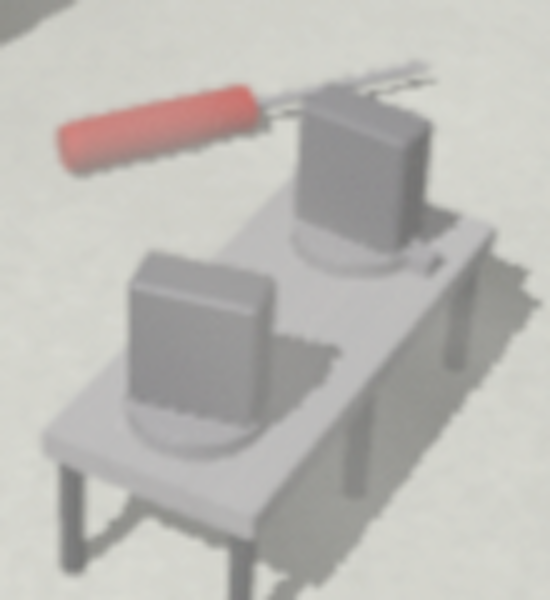

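The lug shows at (435,260) in the crop, scene pixel (347,177). That matches the tip predicted for the far (left) spindle, so the keyed one is at (0.492, 0.214) with yaw 8.5°. The spacing between the two is 129 mm, which is correct. The hub is at (0.542, -0.179) with yaw about 2°. Going above the spindle.

```bash
python3 -m handwheel '[{"grip":0,"dx":0.4,"dy":0.98,"spin":-0.28},{"grip":0,"dx":0.4,"dy":0.98,"spin":-0.28},{"grip":0,"dx":0.4,"dy":0.98,"spin":-0.28},{"grip":0,"dx":0.4,"dy":0.98,"spin":-0.28},{"grip":0,"dx":0.4,"dy":0.98,"spin":-0.28},{"grip":0,"dx":0.4,"dy":0.98,"spin":-0.28},{"grip":0,"dx":0.4,"dy":0.98,"spin":-0.28},{"grip":0,"dx":0.4,"dy":0.98,"spin":-0.28},{"grip":0,"dx":0.4,"dy":0.98,"spin":-0.28},{"grip":0,"dx":0.4,"dy":0.98,"spin":-0.28}]'
python3 -m handwheel '[{"grip":0,"dx":0.4,"dy":0.98},{"grip":0,"dx":0.4,"dy":0.98},{"grip":0,"dx":0.4,"dy":0.98},{"grip":0,"dx":0.4,"dy":0.98},{"grip":0,"dx":0.4,"dy":0.98},{"grip":0,"dx":0.4,"dy":0.98},{"grip":0,"dx":0.4,"dy":0.98},{"grip":0,"dx":0.4,"dy":0.98},{"grip":0,"dx":0.4,"dy":0.98},{"grip":0,"dx":0.4,"dy":0.98}]'
python3 -m handwheel '[{"grip":0,"dx":0.4,"dy":0.98},{"grip":0,"dx":0.4,"dy":0.98},{"grip":0,"dx":0.4,"dy":0.98},{"grip":0,"dx":0.4,"dy":0.98},{"grip":0,"dx":0.4,"dy":0.98},{"grip":0,"dx":0.4,"dy":0.98},{"grip":0,"dx":0.4,"dy":0.98},{"grip":0,"dx":0.4,"dy":0.98},{"grip":0,"dx":0.4,"dy":0.98},{"grip":0,"dx":0.4,"dy":0.98}]'
```

```text
schema error: expected keys grip, dx, dy, dz, spin
schema error: expected keys grip, dx, dy, dz, spin
schema error: expected keys grip, dx, dy, dz, spin
```

All keys are required in each row.

```bash
python3 -m handwheel '[{"grip":0,"dx":0.4,"dy":0.98,"dz":0,"spin":-0.28},{"grip":0,"dx":0.4,"dy":0.98,"dz":0,"spin":-0.28},{"grip":0,"dx":0.4,"dy":0.98,"dz":0,"spin":-0.28},{"grip":0,"dx":0.4,"dy":0.98,"dz":0,"spin":-0.28},{"grip":0,"dx":0.4,"dy":0.98,"dz":0,"spin":-0.28},{"grip":0,"dx":0.4,"dy":0.98,"dz":0,"spin":-0.28},{"grip":0,"dx":0.4,"dy":0.98,"dz":0,"spin":-0.28},{"grip":0,"dx":0.4,"dy":0.98,"dz":0,"spin":-0.28},{"grip":0,"dx":0.4,"dy":0.98,"dz":0,"spin":-0.28},{"grip":0,"dx":0.4,"dy":0.98,"dz":0,"spin":-0.28}]'
```

```text
t: 1.08
tcp_pos: [0.2815, -0.3148, 0.2313]
orientation: [180.0, -0.0, 8.6]
wrist_force: [-0.0, 0.2, 0.8]
opening: 1.001
grasp_force: 0.0
```

```bash
python3 -m handwheel '[{"grip":0,"dx":0.4,"dy":1,"dz":0,"spin":0},{"grip":0,"dx":0.4,"dy":1,"dz":0,"spin":0},{"grip":0,"dx":0.4,"dy":1,"dz":0,"spin":0},{"grip":0,"dx":0.4,"dy":1,"dz":0,"spin":0},{"grip":0,"dx":0.4,"dy":1,"dz":0,"spin":0},{"grip":0,"dx":0.4,"dy":1,"dz":0,"spin":0},{"grip":0,"dx":0.4,"dy":1,"dz":0,"spin":0},{"grip":0,"dx":0.4,"dy":1,"dz":0,"spin":0},{"grip":0,"dx":0.4,"dy":1,"dz":0,"spin":0},{"grip":0,"dx":0.4,"dy":1,"dz":0,"spin":0}]'
python3 -m handwheel '[{"grip":0,"dx":0.4,"dy":1,"dz":0,"spin":0},{"grip":0,"dx":0.4,"dy":1,"dz":0,"spin":0},{"grip":0,"dx":0.4,"dy":1,"dz":0,"spin":0},{"grip":0,"dx":0.4,"dy":1,"dz":0,"spin":0},{"grip":0,"dx":0.4,"dy":1,"dz":0,"spin":0},{"grip":0,"dx":0.4,"dy":1,"dz":0,"spin":0},{"grip":0,"dx":0.4,"dy":1,"dz":0,"spin":0},{"grip":0,"dx":0.4,"dy":1,"dz":0,"spin":0},{"grip":0,"dx":0.4,"dy":1,"dz":0,"spin":0},{"grip":0,"dx":0.4,"dy":1,"dz":0,"spin":0}]'
python3 -m handwheel '[{"grip":0,"dx":0.4,"dy":1,"dz":0,"spin":0},{"grip":0,"dx":0.4,"dy":1,"dz":0,"spin":0},{"grip":0,"dx":0.4,"dy":1,"dz":0,"spin":0},{"grip":0,"dx":0.4,"dy":1,"dz":0,"spin":0},{"grip":0,"dx":0.4,"dy":1,"dz":0,"spin":0},{"grip":0,"dx":0.4,"dy":1,"dz":0,"spin":0},{"grip":0,"dx":0,"dy":0.4,"dz":0,"spin":0},{"grip":0,"dx":0,"dy":0,"dz":0,"spin":0}]'
python3 - <<'E'
from h import *
C=cam("wrist");im=camera("wrist")[:,:,::-1]
print(sense()["tcp_pos"], w2pix(C,[.492,.214,.135]),w2pix(C,[.527,.219,.08]))
cv2.imwrite("pics/w1.png",cv2.resize(np.clip(255*(im/255.)**.6*1.1,0,255).astype(np.uint8),(800,600),interpolation=cv2.INTER_CUBIC))
E
```

```text
t: 1.92
tcp_pos: [0.3615, -0.1147, 0.2314]
orientation: [180.0, -0.0, 8.6]
wrist_force: [0.7, 0.4, 0.2]
opening: 1.002
grasp_force: 0.0
t: 2.75
tcp_pos: [0.4415, 0.0853, 0.2313]
orientation: [180.0, 0.0, 8.7]
wrist_force: [0.0, -0.6, 0.4]
opening: 1.003
grasp_force: 0.0
t: 3.42
tcp_pos: [0.4891, 0.2135, 0.2307]
orientation: [-180.0, 0.1, 8.8]
wrist_force: [-0.7, 0.4, -0.2]
opening: 1.0
grasp_force: 0.0
[0.48895021 0.21232318 0.23093975] (np.float64(285.5880392699766), np.float64(205.31820453781256)) (np.float64(285.86726437394486), np.float64(157.43701565680652))
```

View pics/w1.png

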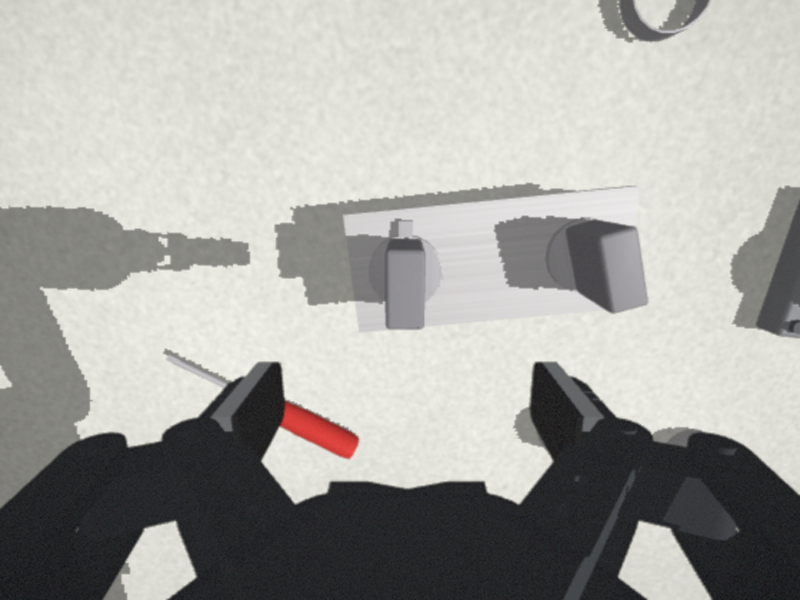

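The keyed head's top is at (405,289), lined up with the tool, and its lug is at (402,228). It sits about 5 mm in +x and 2 mm in +y from the TCP. Descending.

```bash
python3 -m handwheel '[{"grip":0,"dx":0.25,"dy":0.1,"dz":0,"spin":0},{"grip":0,"dx":0,"dy":0,"dz":-0.8,"spin":0},{"grip":0,"dx":0,"dy":0,"dz":-0.8,"spin":0},{"grip":0,"dx":0,"dy":0,"dz":-0.8,"spin":0},{"grip":0,"dx":0,"dy":0,"dz":-0.8,"spin":0},{"grip":0,"dx":0,"dy":0,"dz":-0.8,"spin":0},{"grip":0,"dx":0,"dy":0,"dz":-0.8,"spin":0},{"grip":0,"dx":0,"dy":0,"dz":-0.8,"spin":0},{"grip":0,"dx":0,"dy":0,"dz":-0.8,"spin":0},{"grip":0,"dx":0,"dy":0,"dz":-0.6,"spin":0}]'
python3 -m handwheel '[{"grip":1,"dx":0,"dy":0,"dz":0,"spin":0},{"grip":1,"dx":0,"dy":0,"dz":0,"spin":0},{"grip":1,"dx":0,"dy":0,"dz":0,"spin":0},{"grip":1,"dx":0,"dy":0,"dz":0,"spin":0},{"grip":1,"dx":0,"dy":0,"dz":0,"spin":0},{"grip":1,"dx":0,"dy":0,"dz":0,"spin":0},{"grip":1,"dx":0,"dy":0,"dz":0,"spin":0},{"grip":1,"dx":0,"dy":0,"dz":0,"spin":0},{"grip":1,"dx":0,"dy":0,"dz":0,"spin":0},{"grip":1,"dx":0,"dy":0,"dz":0,"spin":0}]'
```

```text
t: 4.3
tcp_pos: [0.494, 0.2128, 0.0901]
orientation: [180.0, 0.1, 8.6]
wrist_force: [-0.4, 0.1, 0.2]
opening: 0.995
grasp_force: 0.0
t: 5.13
tcp_pos: [0.4952, 0.2147, 0.0929]
orientation: [-180.0, -0.2, 8.7]
wrist_force: [-0.3, 0.2, 4.9]
opening: 0.272
grasp_force: 59.8
```

```bash
python3 -m handwheel '[{"grip":1,"dx":0,"dy":0,"dz":0.5,"spin":0},{"grip":1,"dx":0,"dy":0,"dz":0.5,"spin":0},{"grip":1,"dx":0,"dy":0,"dz":0.5,"spin":0},{"grip":1,"dx":0,"dy":0,"dz":0.5,"spin":0},{"grip":1,"dx":0,"dy":0,"dz":0.5,"spin":0},{"grip":1,"dx":0,"dy":0,"dz":0.5,"spin":0},{"grip":1,"dx":0,"dy":0,"dz":0.5,"spin":0},{"grip":1,"dx":0,"dy":0,"dz":0.25,"spin":0},{"grip":1,"dx":0,"dy":0,"dz":0,"spin":0},{"grip":1,"dx":0,"dy":0,"dz":0,"spin":0}]'
```

```text
t: 5.97
tcp_pos: [0.4945, 0.2142, 0.1667]
orientation: [180.0, -0.0, 8.6]
wrist_force: [0.3, -0.0, -2.9]
opening: 0.267
grasp_force: 59.1
```

Held: 2.9 N, which is the spindle's weight. I'm raising it another 65 mm so the shaft clears the plain head, then going over to the hub.

```bash
python3 -m handwheel '[{"grip":1,"dx":0,"dy":0,"dz":0.8,"spin":0},{"grip":1,"dx":0,"dy":0,"dz":0.8,"spin":0},{"grip":1,"dx":0,"dy":0,"dz":0.8,"spin":0},{"grip":1,"dx":0,"dy":0,"dz":0.8,"spin":0},{"grip":1,"dx":0,"dy":0,"dz":0,"spin":0}]'
python3 -m handwheel '[{"grip":1,"dx":0.12,"dy":-1,"dz":0,"spin":-0.14},{"grip":1,"dx":0.12,"dy":-1,"dz":0,"spin":-0.14},{"grip":1,"dx":0.12,"dy":-1,"dz":0,"spin":-0.14},{"grip":1,"dx":0.12,"dy":-1,"dz":0,"spin":-0.14},{"grip":1,"dx":0.12,"dy":-1,"dz":0,"spin":-0.14},{"grip":1,"dx":0.12,"dy":-1,"dz":0,"spin":-0.14},{"grip":1,"dx":0.12,"dy":-1,"dz":0,"spin":-0.14},{"grip":1,"dx":0.12,"dy":-1,"dz":0,"spin":-0.14},{"grip":1,"dx":0.12,"dy":-1,"dz":0,"spin":-0.14},{"grip":1,"dx":0.12,"dy":-1,"dz":0,"spin":-0.14}]'
python3 -m handwheel '[{"grip":1,"dx":0.12,"dy":-1,"dz":0,"spin":0},{"grip":1,"dx":0.12,"dy":-1,"dz":0,"spin":0},{"grip":1,"dx":0.12,"dy":-1,"dz":0,"spin":0},{"grip":1,"dx":0.12,"dy":-1,"dz":0,"spin":0},{"grip":1,"dx":0.12,"dy":-1,"dz":0,"spin":0},{"grip":1,"dx":0.12,"dy":-1,"dz":0,"spin":0},{"grip":1,"dx":0.12,"dy":-1,"dz":0,"spin":0},{"grip":1,"dx":0.12,"dy":-1,"dz":0,"spin":0},{"grip":1,"dx":0.12,"dy":-0.8,"dz":0,"spin":0},{"grip":1,"dx":0,"dy":0,"dz":0,"spin":0}]'
python3 - <<'E'
from h import *
C=cam("wrist");im=camera("wrist")[:,:,::-1]
print(sense()["tcp_pos"], w2pix(C,[.542,-.1795,.085]),w2pix(C,[.562,-.179,.085]))
cv2.imwrite("pics/w2.png",cv2.resize(np.clip(255*(im/255.)**.6*1.1,0,255).astype(np.uint8),(800,600),interpolation=cv2.INTER_CUBIC))
E
```

```text
t: 6.38
tcp_pos: [0.4956, 0.2146, 0.2335]
orientation: [-180.0, -0.3, 8.6]
wrist_force: [0.4, 0.2, -2.7]
opening: 0.275
grasp_force: 59.3
t: 7.22
tcp_pos: [0.5177, 0.0132, 0.2283]
orientation: [-180.0, 0.2, 2.2]
wrist_force: [-1.1, 0.1, -3.1]
opening: 0.273
grasp_force: 59.5
t: 8.05
tcp_pos: [0.5394, -0.1648, 0.2278]
orientation: [180.0, 0.2, 2.0]
wrist_force: [0.1, 0.1, -3.3]
opening: 0.274
grasp_force: 59.8
[ 0.5392824  -0.16299114  0.22799486] (np.float64(299.87688242487354), np.float64(193.9363882365034)) (np.float64(300.36020382771113), np.float64(174.32332737173408))
```

View pics/w2.png

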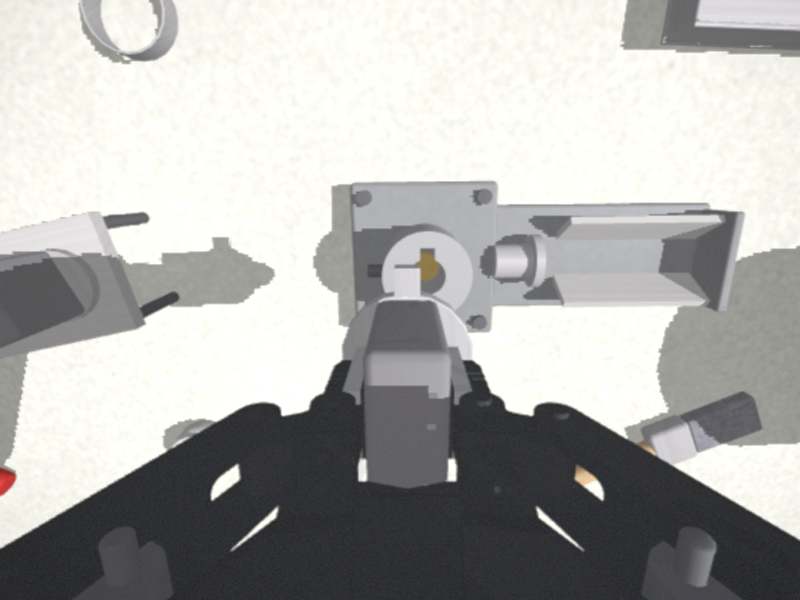

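The hub centre is at about (428,277) with the keyway at (428,250), as predicted from the top view. The spindle's lug is centred at u=407, with its tip at v≈265. Next I'll work out the spindle's offset from the TCP.

Run:
```python
from h import *
C=cam("wrist");s=sense();p=s["tcp_pos"];print(p,s["orientation"])
zc=p[2]-.011   # collar top
for u,v in((393,265),(421,265),(407,265)): 
    w=pix2w(C,u*.7,v*.7,zc);print(u,w-p)
for u,v in((343,345),(471,345)): print("collar edge",pix2w(C,u*.7,v*.7,zc)-p)
for u,v in((383,277),(473,277),(428,249),(428,231)): print("hub",pix2w(C,u*.7,v*.7,.085))
```

```text
[ 0.5392824  -0.16299114  0.22799486] [-179.9224066    0.1896138    2.0815147]
393 [ 0.03628732  0.00724923 -0.011     ]
421 [ 0.03667643 -0.00340341 -0.011     ]
407 [ 0.03648189  0.00192256 -0.011     ]
collar edge [ 0.00289212  0.0264503  -0.011     ]
collar edge [ 0.00479068 -0.02496494 -0.011     ]
hub [ 0.54070504 -0.14513228  0.085     ]
hub [ 0.54304376 -0.20905844  0.085     ]
hub [ 0.56185615 -0.17610138  0.085     ]
hub [ 0.57431954 -0.1754772   0.085     ]
```

The spindle is centred on the TCP to within 1 mm. The hub is at (0.542, -0.179) with yaw 2°, so I'm aligning and descending to just above the mouth.

```bash
python3 -m handwheel '[{"grip":1,"dx":0.14,"dy":-0.75,"dz":0,"spin":0},{"grip":1,"dx":0,"dy":0,"dz":-0.5,"spin":0},{"grip":1,"dx":0,"dy":0,"dz":-0.5,"spin":0},{"grip":1,"dx":0,"dy":0,"dz":-0.5,"spin":0},{"grip":1,"dx":0,"dy":0,"dz":-0.5,"spin":0},{"grip":1,"dx":0,"dy":0,"dz":-0.5,"spin":0},{"grip":1,"dx":0,"dy":0,"dz":-0.5,"spin":0},{"grip":1,"dx":0,"dy":0,"dz":-0.5,"spin":0},{"grip":1,"dx":0,"dy":0,"dz":0,"spin":0},{"grip":1,"dx":0,"dy":0,"dz":0,"spin":0}]'
python3 -m handwheel '[{"grip":1,"dx":0,"dy":0,"dz":-0.2,"spin":0},{"grip":1,"dx":0,"dy":0,"dz":-0.2,"spin":0},{"grip":1,"dx":0,"dy":0,"dz":-0.2,"spin":0},{"grip":1,"dx":0,"dy":0,"dz":-0.2,"spin":0},{"grip":1,"dx":0,"dy":0,"dz":0,"spin":0}]'
```

```text
t: 8.93
tcp_pos: [0.5423, -0.1765, 0.1592]
orientation: [-180.0, 0.1, 2.2]
wrist_force: [-0.2, -0.1, -3.7]
opening: 0.272
grasp_force: 59.9
t: 9.35
tcp_pos: [0.5428, -0.177, 0.1436]
orientation: [180.0, -0.0, 2.2]
wrist_force: [0.7, -0.1, -3.9]
opening: 0.276
grasp_force: 60.2
```

```bash
python3 -m handwheel '[{"grip":1,"dx":-0.02,"dy":-0.1,"dz":0,"spin":0},{"grip":1,"dx":0,"dy":0,"dz":-0.15,"spin":0},{"grip":1,"dx":0,"dy":0,"dz":-0.15,"spin":0},{"grip":1,"dx":0,"dy":0,"dz":-0.15,"spin":0},{"grip":1,"dx":0,"dy":0,"dz":0,"spin":0},{"grip":1,"dx":0,"dy":0,"dz":0,"spin":0}]'
```

```text
t: 9.85
tcp_pos: [0.5431, -0.179, 0.1351]
orientation: [180.0, -0.1, 2.2]
wrist_force: [4.8, -0.5, -4.3]
opening: 0.276
grasp_force: 59.8
```

```bash
python3 -m handwheel '[{"grip":1,"dx":0.05,"dy":0,"dz":0,"spin":0},{"grip":1,"dx":0,"dy":0,"dz":-0.15,"spin":0},{"grip":1,"dx":0,"dy":0,"dz":-0.15,"spin":0},{"grip":1,"dx":0,"dy":0,"dz":0,"spin":0},{"grip":1,"dx":0,"dy":0,"dz":0,"spin":0}]'
```

```text
t: 10.27
tcp_pos: [0.5433, -0.1789, 0.1288]
orientation: [180.0, 0.0, 2.2]
wrist_force: [2.8, -1.4, -5.9]
opening: 0.274
grasp_force: 59.8
```

```bash
python3 -m handwheel '[{"grip":1,"dx":0.03,"dy":0,"dz":-0.15,"spin":0},{"grip":1,"dx":0,"dy":0,"dz":-0.15,"spin":0},{"grip":1,"dx":0,"dy":0,"dz":0,"spin":0},{"grip":1,"dx":0,"dy":0,"dz":0,"spin":0}]'; python3 -c "
from h import *
print(sense()['ft_torque'])"
```

```text
t: 10.6
tcp_pos: [0.5436, -0.1788, 0.1227]
orientation: [-180.0, 0.1, 2.2]
wrist_force: [1.7, -1.2, -4.8]
opening: 0.273
grasp_force: 60.0
[-0.20205608 -0.2526874  -0.02306192]
```

```bash
python3 -m handwheel '[{"grip":1,"dx":0.02,"dy":0,"dz":-0.15,"spin":0},{"grip":1,"dx":0,"dy":0,"dz":-0.15,"spin":0},{"grip":1,"dx":0,"dy":0,"dz":0,"spin":0},{"grip":1,"dx":0,"dy":0,"dz":0,"spin":0}]'
```

```text
t: 10.93
tcp_pos: [0.5439, -0.1787, 0.1168]
orientation: [-180.0, 0.1, 2.2]
wrist_force: [-0.3, -0.4, -2.7]
opening: 0.273
grasp_force: 60.0
```

```bash
python3 -m handwheel '[{"grip":1,"dx":0,"dy":0,"dz":-0.1,"spin":0},{"grip":1,"dx":0,"dy":0,"dz":-0.1,"spin":0},{"grip":1,"dx":0,"dy":0,"dz":-0.1,"spin":0},{"grip":1,"dx":0,"dy":0,"dz":0,"spin":0},{"grip":1,"dx":0,"dy":0,"dz":0,"spin":0}]'
```

```text
t: 11.35
tcp_pos: [0.5445, -0.1788, 0.1125]
orientation: [180.0, -0.0, 2.2]
wrist_force: [-1.9, 1.3, 5.6]
opening: 0.272
grasp_force: 61.1
```

Spring contact. Next I'll press on until the force rises steeply, which means the collar is on the face.

```bash
python3 -m handwheel '[{"grip":1,"dx":-0.02,"dy":0,"dz":-0.1,"spin":0},{"grip":1,"dx":0,"dy":0,"dz":-0.1,"spin":0},{"grip":1,"dx":0,"dy":0,"dz":-0.1,"spin":0},{"grip":1,"dx":0,"dy":0,"dz":0,"spin":0},{"grip":1,"dx":0,"dy":0,"dz":0,"spin":0}]'
```

```text
t: 11.77
tcp_pos: [0.5444, -0.1788, 0.1073]
orientation: [180.0, -0.1, 2.2]
wrist_force: [-2.5, 1.2, 8.5]
opening: 0.27
grasp_force: 61.4
```

```bash
python3 -m handwheel '[{"grip":1,"dx":0,"dy":0,"dz":-0.1,"spin":0},{"grip":1,"dx":0,"dy":0,"dz":-0.1,"spin":0},{"grip":1,"dx":0,"dy":0,"dz":0,"spin":0},{"grip":1,"dx":0,"dy":0,"dz":0,"spin":0}]'
```

```text
t: 12.1
tcp_pos: [0.5445, -0.1789, 0.1059]
orientation: [179.9, -0.2, 2.2]
wrist_force: [-7.3, 3.4, 15.8]
opening: 0.274
grasp_force: 62.6
```

```bash
python3 -m handwheel '[{"grip":1,"dx":-0.05,"dy":0.02,"dz":-0.1,"spin":0},{"grip":1,"dx":0,"dy":0,"dz":-0.1,"spin":0},{"grip":1,"dx":0,"dy":0,"dz":0,"spin":0},{"grip":1,"dx":0,"dy":0,"dz":0,"spin":0},{"grip":1,"dx":0,"dy":0,"dz":0,"spin":0}]'
python3 - <<'E'
from h import *
S=cam("scene");im=camera("scene")[:,:,::-1]
u,v=map(int,w2pix(S,[.542,-.179,.11]))
g=np.clip(255*(im/255.)**.5*1.1,0,255).astype(np.uint8)[v-50:v+50,u-65:u+65]
cv2.imwrite("pics/end.png",cv2.resize(g,None,fx=6,fy=6,interpolation=cv2.INTER_CUBIC))
E
```

```text
t: 12.52
tcp_pos: [0.5444, -0.1789, 0.1058]
orientation: [179.8, -0.4, 2.2]
wrist_force: [-10.1, 4.7, 28.7]
opening: 0.278
grasp_force: 64.3
```

View pics/end.png

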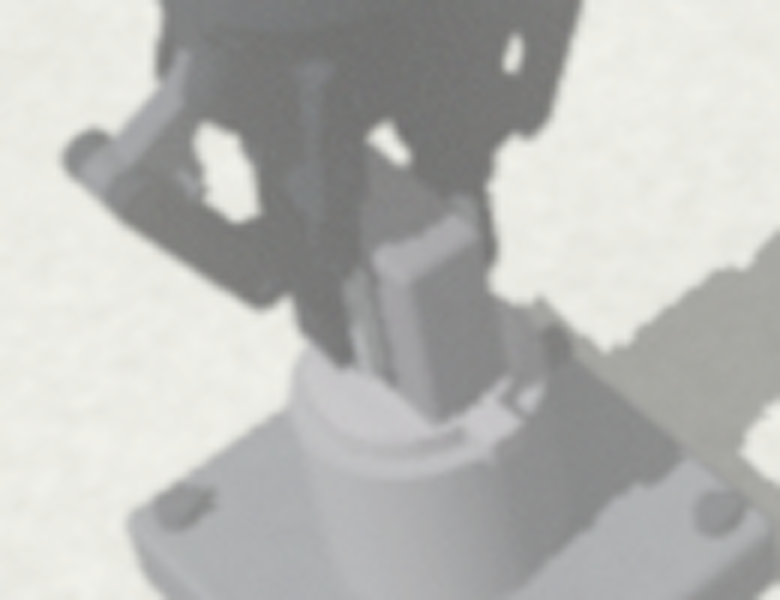

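The picture shows the collar flat on the hub face, with the lug at (490,430) over the keyway. Height held at 0.106 m while the push rose to 29 N, so it is fully home and still gripped.

```bash
python3 -c "
from h import *
s=sense();print(s['t'],s['wrist_force'],s['grasp_force']);print(sign_off())"
```

```text
12.5667 [-10.21346017   3.93602573  29.24364403] 64.27618503570557
the job is handed in; nothing more can be done
None
```

The keyed spindle is fully home in the hub with its key in the keyway, still gripped and pressed down with about 29 N; I handed the job in at 12.6 s, and no verdict came back.

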